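# Turn the carousel and tip the file handle in with its mate

### The arm

A 6-joint arm with a two-finger parallel gripper is mounted at the origin on a cart in front of the work surface, level with it; the furniture and walls round the work are solid. World frame = base frame: x ahead of the robot, y to its left, z up, the work surface at z = 0. Lengths are in m, angles in degrees, forces in N, time in s.
With the tool pointing down it reaches from about 0.25 to 0.725 m from the base axis. Payload 9.7 kg.
Tool frame: the origin (TCP) lies midway between the tips of the shut fingers; the grasp point (between the pads) lies 19 mm behind it; z points along the fingers, y is the line along which they close (so a half turn about z gives the same grasp; the last joint's range is limited). The gripper opens to 85 mm and grips with 20 to 120 N. Pads are 22 mm wide; open, the fingers measure 114 mm over their backs; the gripper's body (76 mm by 85 mm) begins 54 mm behind the grasp point. The pads swing forward as they close: fully open they stand 13 mm farther back than shut.
Start: joints at [-65.718, 4.979, 10.078, 95.1, 0, 90], TCP at [0.226, -0.501, 0.231] pointing down, gripper open.
Joint ranges: [-179.16, 179.16], [-48.56, 103.87], [-65.8, 70.77], [-126.05, 130.52], [-82.76, 87.17], [-180, 180]. Speed limits (degrees/s): [127.2, 127.2, 147.25, 180, 180, 180].

### API

Orientations are given as [roll, pitch, yaw] about the fixed x, y, z axes, in that order (R = Rz(yaw) Ry(pitch) Rx(roll)).
In Python, from workcell import bot gives the robot as it stands.
- The arm moves only by the shell command python3 -m crank 'ROWS' [FORCE]. ROWS is JSON, a list of rows, each an object with "gripper": the finger opening in mm, from 0 to 85.4; "travel": the shift along the tool's x, y, z in mm, a list of three; "twist": the turn, a rotation vector about the tool's x, y, z in rad, a list of three. In form: [{"gripper": gripper, "travel": [tx, ty, tz], "twist": [rx, ry, rz]}, ...]. A call has 1 to 12 rows; each row shifts and turns the commanded pose from where the row before left it, along the tool's axes as they then stand; what a row does not reach is not made up. A row lasts 1/8 s, in which the tool goes at most 62.5 mm and 10.7 degrees, less where a joint would pass 70% of its speed; a pose out of reach is approached as far as the arm can. A call is refused whole if a number of a shift passes 62.5 or a number of a turn 0.188, either way. A call with a gripper value outside its range is refused whole. The fingers move at their own pace and stop on an object; FORCE is the grip in N (left out, the last holds). Time passes only in rows, so rows that do not move let the fingers close. It gives the time, the measured TCP pose, the force, the opening and the grip force at its end, in the units of the state.
- bot.get_obs(): the state, without advancing time (a new reading comes with each control period).
- bot.camera(name): name is "scene" or "top" or "wrist"; returns the picture (480x640x3 uint8, red, green, blue); there is no depth.
- bot.calibration(name): a dict with "vfov" (degrees; the focal length in pixels is half the picture's height over the tangent of half this angle, whatever the lens; pixels are square), "cx", "cy" (the principal point, pixels), "k1" (the pictures are not rectified: a ray, as slopes to the right and down, at radius r is drawn at 1 + k1 r^2 times it, then the intrinsics apply), "camera_from_world" (4x4, takes a point from world to camera coordinates). Camera axes: x right, y down, z forward; pixel columns grow to the right and rows downward; lengths in m; the calibration is good to about 2 mm. A picture is of the moment at which its call begins: read the wrist's pose just before it. calibration takes no time and is no camera call; for the wrist camera it gives the pose at the moment of the call.
- bot.job_done(): hands the job in; it is judged then, once.
The state is a dict: "time": time; "q": joint angles; "qd": joint speeds; "joint_efforts": joint torques, N m; "ee_pos": TCP position; "tcp_rot": TCP orientation; "wrist_force": force on the tool from outside, world axes, zero at the start; "torque": the same for the moment, N m; "opening": finger opening in m; "grasp_force": force on a finger pad.
Only numpy, scipy, OpenCV 4.12 (cv2) and the standard library are available. Lean on these libraries where they do the work, as an engineer would, in place of code of your own. Each camera call takes 0.05 s, during which the arm holds its last target. There are 200 camera calls.

### The job

Turn the carousel until the compartment that already holds a wooden file handle stands squarely under the mouth of the level chute. Then tip the chute by pushing its bar over towards the carousel, so that the file handle lying in it slides down into that compartment, and let go. Do not touch either file handle with the robot, keep what is in the carousel in its own compartments, and leave the loose tools on the bench alone.

Things in the scene. Friction and masses are not known exactly. Their poses are not given: they have to be found in the camera images.
- turntable: Dark steel round carousel, 280 mm across; origin on its upright axis at its underside, 12 mm above the bench. Inner floor 17 mm, 4 mm outer wall and three dividers (120 degrees apart) 65 mm above the bench at the top; hub 32 mm across. Turns without limit either way against about 2 N at a post, stays where left. x axis: middle of the stored handle's compartment; starts at any turn.
- divider_1: Divider, 4 mm thick, between the stored handle's and the sanding block's compartments; origin on the carousel's axis at its underside, x axis outward along the divider (60 degrees counter-clockwise, seen from above, from the middle of the stored handle's compartment), y counter-clockwise from x, z up.
- divider_3: Divider between the compartment with the stored file handle and the one with the oil stone; as divider_1, but 60 degrees clockwise from the middle of the stored handle's compartment.
- post_1 (a point): Middle of the upright steel post on the outer end of divider_1: 12 mm diameter, 115 mm from the carousel's axis, bare from 69 to 115 mm above the bench (this point is at 97 mm). Push the posts sideways to turn the carousel. All posts pass freely below the chute while it is level.
- post_2 (a point): The same on the third divider, opposite the stored handle's compartment.
- post_3 (a point): The same on divider_3.
- handle_bay (a point): Middle of the floor of the compartment that holds the stored file handle, 85 mm from the carousel's axis, 17 mm above the bench.
- stone_bay (a point): The same for the compartment that holds the grey oil stone.
- block_bay (a point): The same for the compartment that holds the black sanding block.
- drop_point (a point): Point fixed to the bench under the chute's mouth, 85 mm from the carousel's axis, 17 mm above the bench: the middle of a compartment is squarely under the chute when it is here. The direction from the carousel's axis to this point is the direction in which the chute lies.
- chute_hinge (a point): Middle of the chute's level hinge, 150 mm from the carousel's axis in the chute's direction and 150 mm above the bench, between two grey posts (84 mm over all). Behind the work a rack of screwdrivers on the wall juts forward to 720 mm ahead of the robot base, 290 mm above the bench, from 200 mm left of the base axis rightward; at the far left stands a drill press: keep the gripper clear of both.
- chute (a joint): Tilt of the aluminium chute (48 mm wide, 35 mm walls, open mouth 55 mm inward of the hinge, shut end 120 mm outward): 0 level, 0.95 rad fully tipped (stop), mouth down into the carousel. A return spring levels it when let go; about 3 N at the bar at full tip. The handle slides out only when nearly or fully tipped; keep it there about a second.
- chute_bar (a point): Middle of the level steel bar (10 mm thick, 49 mm long, across the chute) of the chute's bow, 120 mm from the hinge. Chute level: 55 mm outward of the hinge, 257 mm above the bench; it swings over its top (270 mm) to 55 mm inward at full tip. Under it the space is open down to the handle in the chute (top 180 mm above the bench).
- feed_handle_centre (a point): Centre of the turned wooden file handle that lies along the level chute: 96 mm long (its y axis), 30 mm diameter. It is moved only by tipping the chute.
- stored_handle_centre (a point): Centre of the like file handle (96 mm by 30 mm) lying in the carousel; it marks the right compartment.
- oil_stone_centre (a point): Centre of the grey oil stone, 110 by 32 by 26 mm, in the next compartment.
- sanding_block_centre (a point): Centre of the black sanding block, 50 by 32 by 18 mm, in the third compartment.
- blade_box: Small card box, 62 by 22 by 13 mm, lying on the bench to the right; leave alone.
- firmer_chisel: Wood-handled chisel, 222 mm long, lying on the bench to the right; leave alone.
- blue_marker_0: Blue marker pen with a white end, 101 mm long, lying on the bench at the left front; leave alone.

How it is judged:
By the outcome, as a careful person would: the job done as asked, in the order asked, and still so for the second after the job is handed in, with the robot touching nothing.
It also fails if it takes over 70 s, if anything falls off the work surface, if the arm or the gripper's body presses on something with over 40 N, if the wrist force passes 120 N, or if a joint passes its speed limit or range.

## Working session

There is one attempt and no reset: what is moved stays moved. The work goes in short steps, Python scripts to look and compute and a shell command to move; the robot and the scene stay as the last step left them, time stands still between calls to the robot, and variables do not carry over. Pictures are saved under pics/ and viewed, at most 12 in all, crops included, and the job is handed in when it is done.

```bash
mkdir -p pics; ls; python3 - <<'E'
from workcell import bot
import cv2
for n in ("scene","top"):
    im=bot.camera(n); cv2.imwrite(f"pics/{n}0.png",im[:,:,::-1])
    print(n,{k:(v if k!='camera_from_world' else [[round(float(x),4) for x in r] for r in v]) for k,v in bot.calibration(n).items()})
o=bot.get_obs(); print(o)
E
```

```text
pics
scene {'vfov': 54.063891927962686, 'cx': 313.61893426475706, 'cy': 237.94947156768183, 'k1': -0.051651692822575625, 'camera_from_world': [[-0.7059, -0.708, 0.0217, 0.379], [-0.4547, 0.4294, -0.7803, 0.3142], [0.5431, -0.5607, -0.625, 1.2292], [0.0, 0.0, 0.0, 1.0]]}
top {'vfov': 45.708672026097226, 'cx': 322.9006280163327, 'cy': 239.20022215727155, 'k1': -0.08120026285211636, 'camera_from_world': [[-0.0089, -0.9997, -0.0213, 0.1072], [-0.9813, 0.0128, -0.1922, 0.4987], [0.1924, 0.0192, -0.9811, 1.3423], [0.0, 0.0, 0.0, 1.0]]}
{'time': 0.1, 'q': array([-6.57186718e+01,  5.00900296e+00,  1.00369506e+01,  9.51001874e+01,
       -5.48620812e-04,  8.99992902e+01]), 'qd': array([ 0.01497644, -0.02663582,  0.1344763 , -0.04995468,  0.02276493,
       -0.0627883 ]), 'joint_efforts': array([ 1.44477108e-04, -5.21564233e+01,  4.65653121e+01,  1.60316663e-02,
       -1.99488034e-05, -1.51923376e-05]), 'ee_pos': array([ 0.22607593, -0.5011447 ,  0.23062556]), 'tcp_rot': array([-1.79927760e+02,  5.47725442e-04,  2.42820387e+01]), 'wrist_force': array([0.03562356, 0.23565361, 0.00170253]), 'torque': array([ 0.01621657, -0.02280623,  0.02425757]), 'grasp_force': 0.0, 'opening': 0.08556111950117559}
```

View pics/scene0.png

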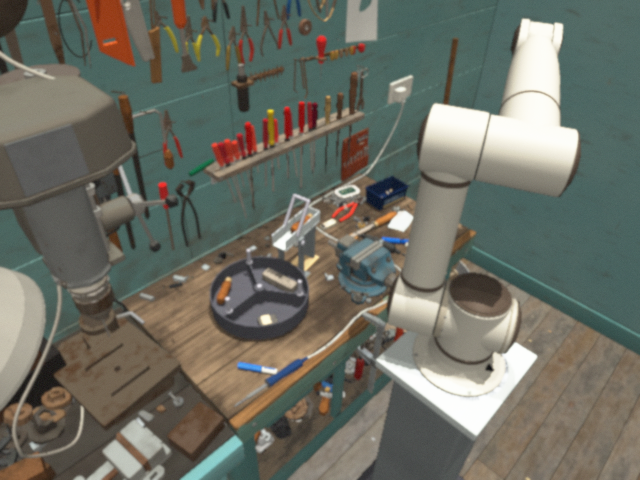

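View pics/top0.png

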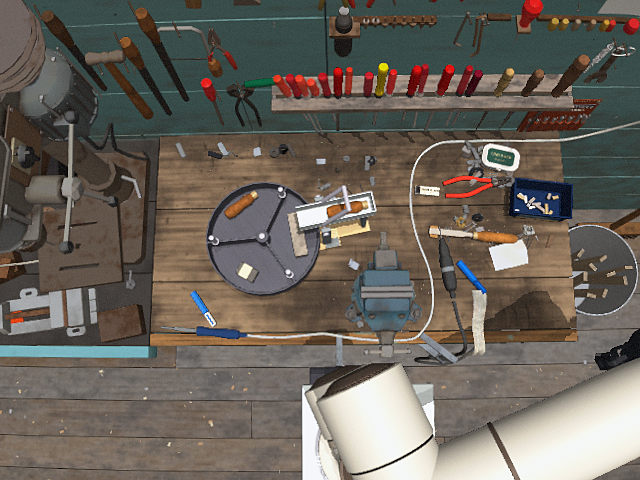

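The top view shows the carousel centred near (264,238), with posts at about (282,190), (213,239) and (290,272). The stored handle is at (240,205), the sanding block at (247,271), and the oil stone at (298,235) near the chute mouth. The chute runs from about (298,215) to (373,205). I'll zoom in for exact pixels.

```bash
cat > h.py <<'E'
import numpy as np, cv2
from workcell import bot
def ray(n,u,v,cal=None):
    c=cal or bot.calibration(n); f=240/np.tan(np.radians(c['vfov']/2))
    d=np.array([(u-c['cx'])/f,(v-c['cy'])/f]); s=d.copy()
    for _ in range(20): s=d/(1+c['k1']*(s@s))
    T=np.array(c['camera_from_world']); R=T[:3,:3]
    return -R.T@T[:3,3], R.T@np.array([s[0],s[1],1])
def onz(n,u,v,z,cal=None):
    o,d=ray(n,u,v,cal); return o+d*(z-o[2])/d[2]
def proj(n,p):
    c=bot.calibration(n); f=240/np.tan(np.radians(c['vfov']/2))
    T=np.array(c['camera_from_world']); q=T[:3,:3]@np.array(p)+T[:3,3]; s=q[:2]/q[2]
    s=s*(1+c['k1']*(s@s)); return np.array([c['cx'],c['cy']])+f*s
E
python3 - <<'E'
import cv2
a=cv2.imread('pics/top0.png')[170:310,200:390]
cv2.imwrite('pics/top0z.png',cv2.resize(a,None,fx=4,fy=4,interpolation=cv2.INTER_CUBIC))
a=cv2.imread('pics/scene0.png')[180:340,190:340]
cv2.imwrite('pics/scene0z.png',cv2.resize(a,None,fx=3.7,fy=3.7,interpolation=cv2.INTER_CUBIC))
E
```

```text
(no output)
```

View pics/top0z.png

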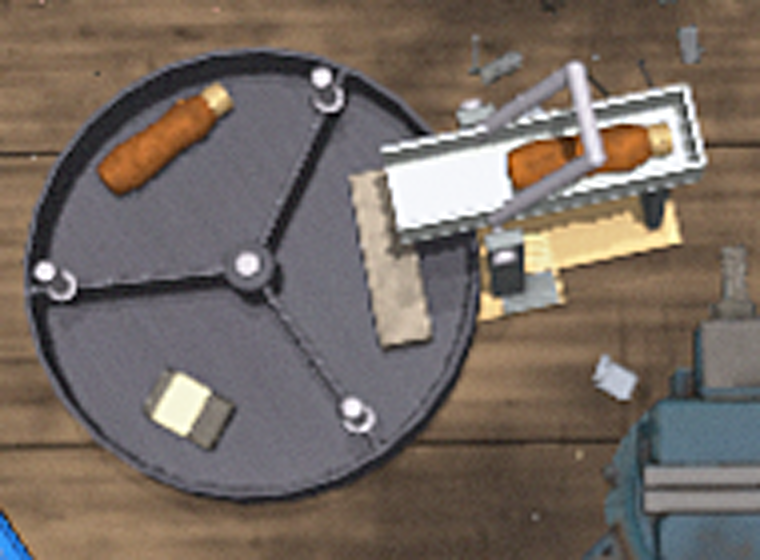

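View pics/scene0z.png

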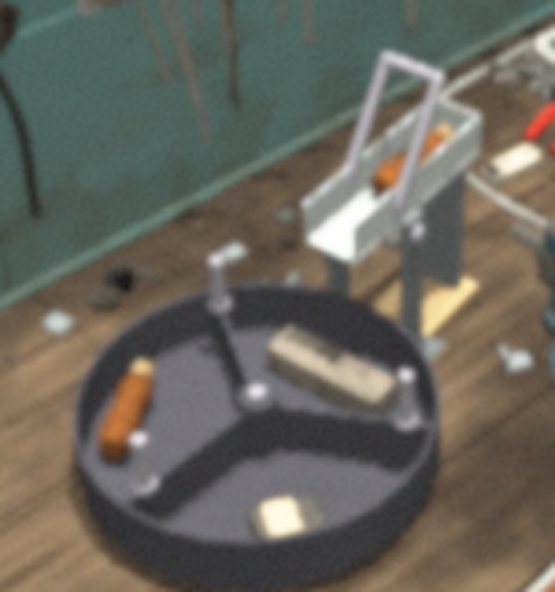

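The zoom gives post tops at zoom pixels (320,77), (43,271) and (350,408), and bar ends at (575,68) and (596,157). The scene view agrees: the oil stone's compartment is under the mouth and the stored handle is on the far left.

```bash
python3 - <<'E'
from h import *
import numpy as np
np.set_printoptions(precision=4,suppress=True)
z=lambda x,y:(200+(x+.5)/4-.5,170+(y+.5)/4-.5)
s=lambda x,y:(190+(x+.5)/3.7-.5,180+(y+.5)/3.7-.5)
p3,p1,p2=[onz('top',*z(*q),.115) for q in((320,77),(43,271),(350,408))]
C=(p1+p2+p3)/3
print('C',C)
for n,p in(('p1',p1),('p2',p2),('p3',p3)):
    d=p-C; print(n,p,np.hypot(d[0],d[1]),np.degrees(np.arctan2(d[1],d[0])))
S=[onz('scene',*s(*q),.115) for q in((215,262),(138,440),(406,376))]
print('scene p3,p1,p2',S, 'C',sum(S)/3)
b=onz('top',*z(586,113),.261); bs=onz('scene',*s(413,66),.259)
for x in(b,bs,):
  d=x-C; print('bar',x,np.hypot(d[0],d[1]),np.degrees(np.arctan2(d[1],d[0])))
A,B=onz('top',*z(575,68),.26),onz('top',*z(596,157),.26); print('barends',A,B,np.degrees(np.arctan2(*(B-A)[[1,0]]))+90)
# chute wall top edges, top view
w=[onz('top',*z(*q),.175) for q in((383,152),(690,88),(400,240),(704,163))]
for i in(0,2): d=w[i+1]-w[i]; print('wall',np.degrees(np.arctan2(d[1],d[0])),w[i],w[i+1])
E
```

```text
C [0.5057 0.25   0.115 ]
p1 [0.4949 0.3644 0.115 ] 0.11488223654955931 95.39038400042266
p2 [0.4119 0.1836 0.115 ] 0.11488283343011979 -144.66433141969512
p3 [0.6102 0.2021 0.115 ] 0.11497753242290266 -24.636716191437973
scene p3,p1,p2 [array([0.6071, 0.2052, 0.115 ]), array([0.4927, 0.366 , 0.115 ]), array([0.4098, 0.185 , 0.115 ])] C [0.5032 0.2521 0.115 ]
bar [0.546  0.0481 0.261 ] 0.20592637594533736 -78.70605250475572
bar [0.5456 0.0489 0.259 ] 0.20506909737623452 -78.75638709368643
barends [0.5708 0.0534 0.26  ] [0.5224 0.0433 0.26  ] -78.13352393296003
wall -78.65835938813237 [0.5484 0.1604 0.175 ] [ 0.5831 -0.0128  0.175 ]
wall -76.21608267763574 [0.4977 0.1509 0.175 ] [ 0.5395 -0.0195  0.175 ]
```

```bash
python3 -m crank '[{"gripper":50,"travel":[34,-42,-3],"twist":[0,0,0]},{"gripper":50,"travel":[34,-42,-3],"twist":[0,0,0]},{"gripper":50,"travel":[34,-42,-3],"twist":[0,0,0]},{"gripper":50,"travel":[34,-42,-3],"twist":[0,0,0]},{"gripper":50,"travel":[34,-42,-3],"twist":[0,0,0]},{"gripper":50,"travel":[34,-42,-3],"twist":[0,0,0]},{"gripper":50,"travel":[34,-42,-3],"twist":[0,0,0]},{"gripper":50,"travel":[34,-42,-3],"twist":[0,0,0]},{"gripper":50,"travel":[34,-42,-3],"twist":[0,0,0]},{"gripper":50,"travel":[34,-42,-3],"twist":[0,0,0]},{"gripper":50,"travel":[34,-42,-3],"twist":[0,0,-0.1]},{"gripper":50,"travel":[0,0,0],"twist":[0,0,-0.09]}]' 20
cat >> h.py <<'E'
from scipy.spatial.transform import Rotation as Ro
def togo(p,yaw):
    o=bot.get_obs(); R=Ro.from_euler('xyz',o['tcp_rot'],degrees=True); y=o['tcp_rot'][2]
    print('travel mm',np.round(1000*R.inv().apply(np.array(p)-o['ee_pos']),1),'rz',round(np.radians(y-yaw),4),'ee',o['ee_pos'],'rot',o['tcp_rot'],'F',o['wrist_force'],'open',o['opening'],'t',o['time'])
E
python3 -c "
from h import *
togo([.411,.1843,.25],35.3)"
```

```text
time: 1.6
ee_pos: [0.3773, 0.0767, 0.2637]
tcp_rot: [-180.0, 0.0, 35.7]
wrist_force: [0.2, -0.3, -0.3]
opening: 0.0502
grasp_force: 0.0
travel mm [ 90.1 -67.7  13.7] rz 0.0064 ee [0.37727965 0.07672435 0.2637465 ] rot [-1.79952571e+02  4.07882530e-02  3.56692447e+01] F [ 0.23782497 -0.33683709 -0.29941538] open 0.05017199101280614 t 1.6
```

```bash
python3 -m crank '[{"gripper":50,"travel":[30,-22,0],"twist":[0,0,0.006]},{"gripper":50,"travel":[30,-23,0],"twist":[0,0,0]},{"gripper":50,"travel":[30,-22.7,0],"twist":[0,0,0]},{"gripper":50,"travel":[0,0,30],"twist":[0,0,0]},{"gripper":50,"travel":[0,0,30],"twist":[0,0,0]},{"gripper":50,"travel":[0,0,14],"twist":[0,0,0]},{"gripper":50,"travel":[0,0,0],"twist":[0,0,0]}]'
python3 - <<'E'
from h import *
togo([.411,.1843,.08],35.3)
c=bot.calibration('wrist'); im=bot.camera('wrist'); cv2.imwrite('pics/w1.png',im[:,:,::-1])
print(proj('wrist',[.411,.1843,.115]),proj('wrist',[.4095,.1845,.115]))
E
```

```text
time: 2.48
ee_pos: [0.4117, 0.1804, 0.1898]
tcp_rot: [-180.0, 0.1, 34.8]
wrist_force: [1.0, 0.3, 0.5]
opening: 0.0502
grasp_force: 0.0
travel mm [  1.8  -3.6 109.8] rz -0.0085 ee [0.4117304  0.18037972 0.1898082 ] rot [-1.79984223e+02  7.55459769e-02  3.48147791e+01] F [1.02332125 0.33150126 0.50269088] open 0.05018813234624007 t 2.475
[307.69345519 243.85017827] [305.91316985 245.72190235]
```

View pics/w1.png

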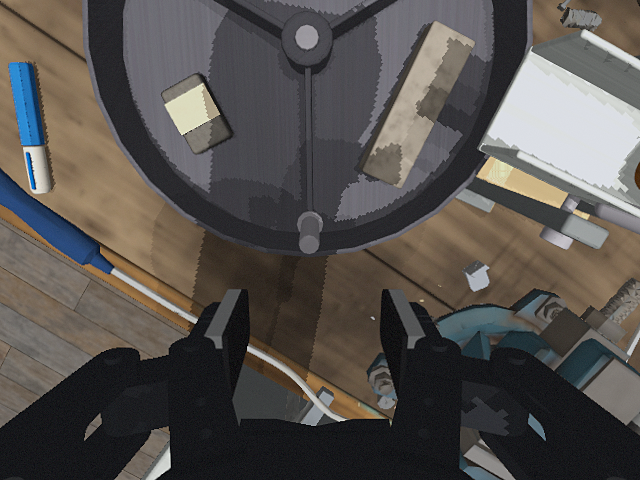

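The wrist view shows the post_2 top at about (309,242), where the projection put it, midway between the fingers. I'll descend and close on it.

```bash
python3 -m crank '[{"gripper":50,"travel":[1,-2,30],"twist":[0,0,-0.008]},{"gripper":50,"travel":[0,0,30],"twist":[0,0,0]},{"gripper":50,"travel":[0,0,30],"twist":[0,0,0]},{"gripper":50,"travel":[0,0,19],"twist":[0,0,0]},{"gripper":30,"travel":[0,0,0],"twist":[0,0,0]},{"gripper":8,"travel":[0,0,0],"twist":[0,0,0]},{"gripper":8,"travel":[0,0,0],"twist":[0,0,0]},{"gripper":8,"travel":[0,0,0],"twist":[0,0,0]},{"gripper":8,"travel":[0,0,0],"twist":[0,0,0]}]' 20
python3 - <<'E'
from h import *
togo([.411,.1843,.08],35.3)
E
```

```text
time: 3.65
ee_pos: [0.4124, 0.1831, 0.0827]
tcp_rot: [180.0, -0.1, 35.3]
wrist_force: [-1.0, -1.3, 6.6]
opening: 0.0113
grasp_force: 21.4
travel mm [-0.5 -1.8  2.7] rz -0.0003 ee [0.41243884 0.18312869 0.08273149] rot [ 1.79974840e+02 -1.23265770e-01  3.52819924e+01] F [-0.98865612 -1.32599847  6.63856721] open 0.011281612440844491 t 3.65
```

```bash
python3 -m crank '[{"gripper":8,"travel":[0.1,-4,0],"twist":[0,0,0.0349]},{"gripper":8,"travel":[0.3,-8,0],"twist":[0,0,0.0698]},{"gripper":8,"travel":[0.3,-8,0],"twist":[0,0,0.0698]},{"gripper":8,"travel":[0.3,-8,0],"twist":[0,0,0.0698]},{"gripper":8,"travel":[0.3,-8,0],"twist":[0,0,0.0698]},{"gripper":8,"travel":[0.3,-8,0],"twist":[0,0,0.0698]},{"gripper":8,"travel":[0.3,-8,0],"twist":[0,0,0.0698]},{"gripper":8,"travel":[0.3,-8,0],"twist":[0,0,0.0698]},{"gripper":8,"travel":[0.3,-8,0],"twist":[0,0,0.0698]},{"gripper":8,"travel":[0.3,-8,0],"twist":[0,0,0.0698]},{"gripper":8,"travel":[0.3,-8,0],"twist":[0,0,0.0698]},{"gripper":8,"travel":[0.1,-4,0],"twist":[0,0,0.0349]}]'
python3 - <<'E'
from h import *
o=bot.get_obs();d=o['ee_pos'][:2]-np.array([.505,.2505]);print(np.hypot(*d),np.degrees(np.arctan2(d[1],d[0])),o['tcp_rot'][2],o['joint_efforts'],o['torque'])
E
```

```text
time: 5.15
ee_pos: [0.4333, 0.0793, 0.0864]
tcp_rot: [-172.0, 2.3, 5.3]
wrist_force: [-0.5, -0.0, 0.4]
opening: 0.0078
grasp_force: 0.0
0.1855581093563059 -112.72443727785152 5.251653274413055 [ 7.79921450e-01 -3.72858989e+01  4.61526561e+01  4.01977496e-01
  3.66131980e-01  4.68363778e-04] [-0.14292983 -0.03833873  0.01618083]
```

The tool went the wrong way, tilted, and lost the post. I'll check the joints and take a look before moving again.

```bash
python3 - <<'E'
from h import *
o=bot.get_obs();print(o)
for n in('top','scene'):
    im=bot.camera(n)[:,:,::-1]
    cv2.imwrite(f'pics/{n}1.png',im)
a=cv2.imread('pics/top1.png')[140:340,180:440];b=cv2.imread('pics/scene1.png')[130:330,180:440]
cv2.imwrite('pics/m1.png',np.vstack([cv2.resize(a,(390,300)),cv2.resize(b,(390,300))]))
E
```

```text
{'time': 5.15, 'q': array([  5.19682104,  -8.27201416, -19.23233994,  81.32862973,
         8.02167545, 179.94466984]), 'qd': array([-8.86627321,  1.19041213,  1.13840872,  2.09205542,  3.36706373,
        0.02369939]), 'joint_efforts': array([ 7.79921450e-01, -3.72858989e+01,  4.61526561e+01,  4.01977496e-01,
        3.66131980e-01,  4.68363778e-04]), 'ee_pos': array([0.433319  , 0.07934613, 0.08636075]), 'tcp_rot': array([-171.97613828,    2.28123326,    5.25165327]), 'wrist_force': array([-0.54973193, -0.02967126,  0.4309188 ]), 'torque': array([-0.14292983, -0.03833873,  0.01618083]), 'grasp_force': 0.0, 'opening': 0.007834265772098078}
```

View pics/m1.png

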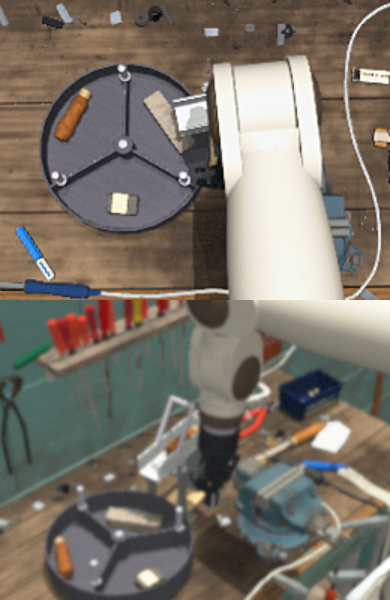

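Joint 6 ran into its limit: q6 = q1 + 180 − yaw, so it was already at 169° when I started. The fix is to grasp with the tool half-turned, starting at q6 ≈ −11°. The montage shows the carousel turned slightly counter-clockwise, its contents in place, and the tool standing free between carousel and vice. I'll retract upward.

```bash
python3 -m crank '[{"gripper":8,"travel":[0,0,-30],"twist":[0,0,0]},{"gripper":8,"travel":[0,0,-40],"twist":[0,0,0]},{"gripper":8,"travel":[0,0,-40],"twist":[0,0,0]},{"gripper":8,"travel":[0,0,-40],"twist":[0,0,0]},{"gripper":8,"travel":[0,0,0],"twist":[0,0,-0.1]}]'
cat >> h.py <<'E'
def turn(rpy,p):
    o=bot.get_obs(); R=Ro.from_euler('xyz',o['tcp_rot'],degrees=True)
    print('twist',np.round((R.inv()*Ro.from_euler('xyz',rpy,degrees=True)).as_rotvec(),3),'travel mm',np.round(1000*R.inv().apply(np.array(p)-o['ee_pos']),1),o['ee_pos'],o['tcp_rot'],o['q'].round(1),'t',o['time'])
E
python3 - <<'E'
from h import *
np.set_printoptions(precision=4,suppress=True)
turn([180,0,bot.get_obs()['tcp_rot'][2]],[.38,.15,.25])
im=bot.camera('top')
cv2.imwrite('pics/top2.png',im[:,:,::-1])
# bright post tops: project expected circle
g=im.min(axis=2)
C=np.array([.505,.2505])
pts=[]
m=(g>165).astype(np.uint8)
n,l,st,ce=cv2.connectedComponentsWithStats(m)
for i in range(1,n):
    if 6<st[i,4]<60:
        w=onz('top',*ce[i],.115); r=np.hypot(*(w[:2]-C))
        if .1<r<.13: print(ce[i],st[i,4],w,r,np.degrees(np.arctan2(w[1]-C[1],w[0]-C[0])))
E
```

```text
time: 5.88
ee_pos: [0.442, 0.06, 0.2374]
tcp_rot: [-171.8, 1.2, 11.2]
wrist_force: [-0.7, 0.3, -0.3]
opening: 0.0081
grasp_force: 0.0
twist [-0.142  0.021 -0.002] travel mm [ -43.6 -100.9    2.7] [0.442  0.06   0.2374] [-171.8479    1.2098   11.1731] [  2.7  -6.9  -1.3  98.    7.9 171.4] t 5.875
[260.625 185.125] 16 [0.6202 0.2475 0.115 ] 0.11522418911281317 -1.4754591697402808
[264.     191.4545] 11 [0.6044 0.2393 0.115 ] 0.10004701710335001 -6.446654284103313
[301.1667 205.75  ] 24 [0.5681 0.1509 0.115 ] 0.11786911729301494 -57.659607924696
[216.4 256.4] 15 [0.4495 0.3489 0.115 ] 0.11299354652961924 119.44098274127765
[303.1333 257.8333] 30 [0.4437 0.1465 0.115 ] 0.12068763452335306 -120.52753916493224
[221.8182 260.2727] 11 [0.4402 0.3359 0.115 ] 0.10724054976333897 127.18423263198346
```

Posts are now at about −121° (p2), 119° (p1) and −1.4° (p3). Post_2 is too close to the chute to grip, so I'll drag post_1 clockwise first and then use post_2 for the rest.

```bash
python3 -m crank '[{"gripper":40,"travel":[0,-20,0],"twist":[-0.071,0.01,0]},{"gripper":40,"travel":[10,-44,0],"twist":[-0.071,0.01,0]},{"gripper":40,"travel":[10,-44,0],"twist":[0,0,0]},{"gripper":40,"travel":[10,-44,0],"twist":[0,0,0]},{"gripper":40,"travel":[10,-44,0],"twist":[0,0,0]},{"gripper":40,"travel":[10,-44,0],"twist":[0,0,0]},{"gripper":40,"travel":[10,-44,0],"twist":[0,0,0]},{"gripper":40,"travel":[0,0,0],"twist":[0,0,-0.18]},{"gripper":40,"travel":[0,0,0],"twist":[0,0,-0.18]},{"gripper":40,"travel":[0,0,0],"twist":[0,0,-0.18]},{"gripper":40,"travel":[0,0,0],"twist":[0,0,-0.18]},{"gripper":40,"travel":[0,0,0],"twist":[0,0,-0.18]}]'
python3 -m crank '[{"gripper":40,"travel":[0,0,0],"twist":[0,0,-0.18]},{"gripper":40,"travel":[0,0,0],"twist":[0,0,-0.18]},{"gripper":40,"travel":[0,0,0],"twist":[0,0,-0.18]},{"gripper":40,"travel":[0,0,0],"twist":[0,0,-0.18]},{"gripper":40,"travel":[0,0,0],"twist":[0,0,-0.18]},{"gripper":40,"travel":[0,0,0],"twist":[0,0,0]}]'
python3 -c "
from h import *
turn([180,0,119],[.4492,.3511,.18])"
```

```text
time: 7.42
ee_pos: [0.4658, 0.2181, 0.2518]
tcp_rot: [-175.9, -4.5, 73.5]
wrist_force: [-0.2, -0.4, -0.6]
opening: 0.0399
grasp_force: 0.0
time: 8.18
ee_pos: [0.4658, 0.2179, 0.2518]
tcp_rot: [179.1, -6.0, 124.9]
wrist_force: [0.3, 0.2, -0.7]
opening: 0.0403
grasp_force: 0.0
twist [ 0.011 -0.106  0.101] travel mm [110.6  61.1  84.8] [0.46584187 0.2179393  0.25178144] [179.0642852   -6.01246366 124.85204481] [21.7  0.9  7.9 97.5  6.1 76.9] t 8.175
```

```bash
python3 -m crank '[{"gripper":40,"travel":[0,0,0],"twist":[0.011,-0.106,0.101]},{"gripper":40,"travel":[31,12.5,8],"twist":[0,0,0]},{"gripper":40,"travel":[31,12.5,16],"twist":[0,0,0]},{"gripper":40,"travel":[31,12.5,16],"twist":[0,0,0]},{"gripper":40,"travel":[31,12.5,16],"twist":[0,0,0]},{"gripper":40,"travel":[0,0,0],"twist":[0,0,0]}]'
python3 - <<'E'
from h import *
turn([180,0,119],[.4492,.3511,.08])
im=bot.camera('wrist'); cv2.imwrite('pics/w2.png',im[:,:,::-1])
print(proj('wrist',[.4492,.3511,.115]))
E
```

```text
time: 8.93
ee_pos: [0.4482, 0.3517, 0.1937]
tcp_rot: [-179.8, 0.0, 119.0]
wrist_force: [-0.3, -0.6, -1.0]
opening: 0.0398
grasp_force: 0.0
twist [-0.003  0.001 -0.001] travel mm [ -0.9   0.9 113.7] [0.44820386 0.35165146 0.19366505] [-1.79835033e+02  4.20120627e-02  1.18959416e+02] [38.1  7.2  8.4 91.3 -0.  99.2] t 8.925
[316.96078596 244.44096193]
```

View pics/w2.png

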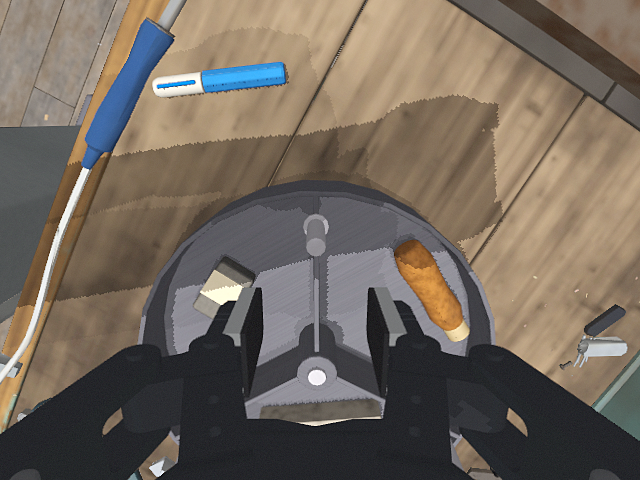

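The wrist view shows the post_1 top at about (316,244), exactly where expected. I'll grip it.

```bash
python3 -m crank '[{"gripper":40,"travel":[0,0,35],"twist":[0,0,0]},{"gripper":40,"travel":[0,0,40],"twist":[0,0,0]},{"gripper":40,"travel":[0,0,37],"twist":[0,0,0]},{"gripper":25,"travel":[0,0,0],"twist":[0,0,0]},{"gripper":8,"travel":[0,0,0],"twist":[0,0,0]},{"gripper":8,"travel":[0,0,0],"twist":[0,0,0]},{"gripper":8,"travel":[0,0,0],"twist":[0,0,0]}]' 20
python3 -m crank '[{"gripper":8,"travel":[0,4,0],"twist":[0,0,0.035]},{"gripper":8,"travel":[-0.3,8,0],"twist":[0,0,0.07]},{"gripper":8,"travel":[-0.3,8,0],"twist":[0,0,0.07]},{"gripper":8,"travel":[-0.3,8,0],"twist":[0,0,0.07]}]'
python3 - <<'E'
from h import *
o=bot.get_obs();d=o['ee_pos'][:2]-np.array([.505,.2505]);print(np.hypot(*d),np.degrees(np.arctan2(d[1],d[0])),o['q'])
E
```

```text
time: 9.85
ee_pos: [0.4501, 0.3499, 0.0853]
tcp_rot: [179.9, 0.1, 119.0]
wrist_force: [-0.1, -5.1, 5.5]
opening: 0.0114
grasp_force: 22.6
time: 10.35
ee_pos: [0.476, 0.3604, 0.0853]
tcp_rot: [179.9, 0.0, 104.8]
wrist_force: [-0.4, -5.7, 6.3]
opening: 0.011
grasp_force: 22.7
0.11369828769232337 104.75855268659501 [ 3.71743373e+01  1.09004731e+01  5.27446922e-01  7.95149067e+01
 -8.77401537e-02  1.12329578e+02]
```

Tracking well. I'll continue another 30° and then release.

```bash
python3 -m crank '[{"gripper":8,"travel":[-0.3,8,0],"twist":[0,0,0.07]},{"gripper":8,"travel":[-0.3,8,0],"twist":[0,0,0.07]},{"gripper":8,"travel":[-0.3,8,0],"twist":[0,0,0.07]},{"gripper":8,"travel":[-0.3,8,0],"twist":[0,0,0.07]},{"gripper":8,"travel":[-0.3,8,0],"twist":[0,0,0.07]},{"gripper":8,"travel":[-0.3,8,0],"twist":[0,0,0.07]},{"gripper":8,"travel":[-0.3,8,0],"twist":[0,0,0.07]},{"gripper":8,"travel":[0,4,0],"twist":[0,0,0.035]},{"gripper":8,"travel":[0,0,0],"twist":[0,0,0]},{"gripper":40,"travel":[0,0,0],"twist":[0,0,0]},{"gripper":40,"travel":[0,0,0],"twist":[0,0,0]},{"gripper":40,"travel":[0,0,0],"twist":[0,0,0]}]'
python3 - <<'E'
from h import *
np.set_printoptions(precision=4,suppress=True)
C=np.array([.505,.2505])
o=bot.get_obs();d=o['ee_pos'][:2]-C;th=np.degrees(np.arctan2(d[1],d[0]));print(np.hypot(*d),th,o['q'])
t=np.radians(th+120); p=[*(C+.1145*np.array([np.cos(t),np.sin(t)])),.08]; print('p2',p,th+120)
E
```

```text
time: 11.85
ee_pos: [0.5345, 0.3605, 0.0835]
tcp_rot: [180.0, 0.0, 74.9]
wrist_force: [0.8, -0.2, -0.3]
opening: 0.0401
grasp_force: 0.0
0.11387855106281897 74.99877677391903 [ 34.0133  17.5686   8.3292  80.7583  -0.0319 139.0742]
p2 [np.float64(0.3944008602326139), np.float64(0.22086758054572325), 0.08] 194.99877677391902
```

```bash
python3 -m crank '[{"gripper":40,"travel":[0,0,-50],"twist":[0,0,0]},{"gripper":40,"travel":[0,0,-50],"twist":[0,0,0]},{"gripper":40,"travel":[-43,-25,0],"twist":[0,0,0]},{"gripper":40,"travel":[-43,-25,0],"twist":[0,0,0]},{"gripper":40,"travel":[-43,-25,0],"twist":[0,0,0]},{"gripper":40,"travel":[-43,-25,0],"twist":[0,0,0]},{"gripper":40,"travel":[0,0,0],"twist":[0,0,-0.18]},{"gripper":40,"travel":[0,0,0],"twist":[0,0,-0.18]},{"gripper":40,"travel":[0,0,0],"twist":[0,0,-0.18]},{"gripper":40,"travel":[0,0,0],"twist":[0,0,-0.18]},{"gripper":40,"travel":[0,0,0],"twist":[0,0,-0.18]},{"gripper":40,"travel":[0,0,0],"twist":[0,0,-0.18]}]'
python3 -m crank '[{"gripper":40,"travel":[0,0,0],"twist":[0,0,-0.18]},{"gripper":40,"travel":[0,0,0],"twist":[0,0,-0.18]},{"gripper":40,"travel":[0,0,0],"twist":[0,0,-0.18]},{"gripper":40,"travel":[0,0,0],"twist":[0,0,-0.18]},{"gripper":40,"travel":[0,0,0],"twist":[0,0,-0.18]},{"gripper":40,"travel":[0,0,0],"twist":[0,0,-0.1]},{"gripper":40,"travel":[0,0,0],"twist":[0,0,0]}]'
python3 - <<'E'
from h import *
turn([180,0,195],[.3944,.2209,.08])
im=bot.camera('wrist')
u,v=proj('wrist',[.3944,.2209,.115]);print(u,v)
g=im[:,:,:].min(2); a=im[int(v)-40:int(v)+40,int(u)-40:int(u)+40]
cv2.imwrite('pics/w3.png',cv2.resize(im[:,:,::-1],(480,360)))
E
```

```text
time: 13.35
ee_pos: [0.3932, 0.2204, 0.1837]
tcp_rot: [180.0, 0.0, 137.2]
wrist_force: [-1.0, 0.2, -0.4]
opening: 0.0402
grasp_force: 0.0
time: 14.22
ee_pos: [0.3932, 0.2204, 0.1837]
tcp_rot: [-180.0, 0.0, -165.9]
wrist_force: [0.2, -0.2, -0.7]
opening: 0.04
grasp_force: 0.0
twist [-0.001  0.    -0.016] travel mm [ -1.2   0.3 103.7] [0.39320506 0.22035281 0.18367206] [-1.79965889e+02  2.36669635e-02 -1.65935237e+02] [29.3 -9.3 -9.1 90.2 -0.  15.2] t 14.225
315.53980000860827 254.21474781945142
```

```bash
python3 -m crank '[{"gripper":40,"travel":[0,0,33],"twist":[0,0,-0.016]},{"gripper":40,"travel":[0,0,36],"twist":[0,0,0]},{"gripper":40,"travel":[0,0,32],"twist":[0,0,0]},{"gripper":25,"travel":[0,0,0],"twist":[0,0,0]},{"gripper":8,"travel":[0,0,0],"twist":[0,0,0]},{"gripper":8,"travel":[0,0,0],"twist":[0,0,0]},{"gripper":8,"travel":[0,0,0],"twist":[0,0,0]}]' 20
python3 -m crank '[{"gripper":8,"travel":[0,4,0],"twist":[0,0,0.035]},{"gripper":8,"travel":[-0.3,8,0],"twist":[0,0,0.07]},{"gripper":8,"travel":[-0.3,8,0],"twist":[0,0,0.07]},{"gripper":8,"travel":[-0.3,8,0],"twist":[0,0,0.07]},{"gripper":8,"travel":[-0.3,8,0],"twist":[0,0,0.07]},{"gripper":8,"travel":[-0.3,8,0],"twist":[0,0,0.07]},{"gripper":8,"travel":[-0.3,8,0],"twist":[0,0,0.07]},{"gripper":8,"travel":[-0.3,8,0],"twist":[0,0,0.07]},{"gripper":8,"travel":[-0.3,8,0],"twist":[0,0,0.07]},{"gripper":8,"travel":[-0.3,8,0],"twist":[0,0,0.07]},{"gripper":8,"travel":[-0.3,8,0],"twist":[0,0,0.07]},{"gripper":8,"travel":[-0.3,8,0],"twist":[0,0,0.07]}]'
python3 - <<'E'
from h import *
o=bot.get_obs();d=o['ee_pos'][:2]-np.array([.505,.2505]);print(np.hypot(*d),np.degrees(np.arctan2(d[1],d[0])),o['q'])
E
```

```text
time: 15.15
ee_pos: [0.3934, 0.2203, 0.0836]
tcp_rot: [-180.0, 0.0, -165.0]
wrist_force: [-3.3, -1.0, 2.5]
opening: 0.0114
grasp_force: 22.1
time: 16.65
ee_pos: [0.4053, 0.3101, 0.0836]
tcp_rot: [179.9, -0.1, 148.8]
wrist_force: [-9.2, 3.4, 4.1]
opening: 0.011
grasp_force: 22.3
0.11615250443134366 149.1530508939299 [ 37.36369157  -0.7595285  -12.15992327  78.57971188   0.09663739
  68.5502835 ]
```

```bash
python3 -m crank '[{"gripper":8,"travel":[-0.4,8,0],"twist":[0,0,0.07]},{"gripper":8,"travel":[-0.4,8,0],"twist":[0,0,0.07]},{"gripper":8,"travel":[-0.4,8,0],"twist":[0,0,0.07]},{"gripper":8,"travel":[-0.4,8,0],"twist":[0,0,0.07]},{"gripper":8,"travel":[-0.3,8,0],"twist":[0,0,0.07]},{"gripper":8,"travel":[-0.3,8,0],"twist":[0,0,0.07]},{"gripper":8,"travel":[-0.3,8,0],"twist":[0,0,0.07]},{"gripper":8,"travel":[-0.3,8,0],"twist":[0,0,0.07]},{"gripper":8,"travel":[-0.3,8,0],"twist":[0,0,0.07]},{"gripper":8,"travel":[-0.3,8,0],"twist":[0,0,0.07]},{"gripper":8,"travel":[-0.3,7,0],"twist":[0,0,0.06]},{"gripper":8,"travel":[0,0,0],"twist":[0,0,0]}]'
python3 - <<'E'
from h import *
np.set_printoptions(precision=4,suppress=True)
o=bot.get_obs();d=o['ee_pos'][:2]-np.array([.505,.2505]);print(np.hypot(*d),np.degrees(np.arctan2(d[1],d[0])),o['q'])
im=bot.camera('top'); cv2.imwrite('pics/top3.png',im[:,:,::-1])
a=im[170:310,200:390,::-1]
cv2.imwrite('pics/top3z.png',cv2.resize(a,None,fx=4,fy=4,interpolation=cv2.INTER_CUBIC))
E
```

```text
time: 18.15
ee_pos: [0.4746, 0.3631, 0.0837]
tcp_rot: [179.8, -0.3, 105.4]
wrist_force: [-3.6, 15.4, -1.3]
opening: 0.011
grasp_force: 21.8
0.11660205480604365 105.09495915176306 [ 37.3102  10.8372   0.2722  79.1721   0.2191 111.9069]
```

View pics/top3z.png

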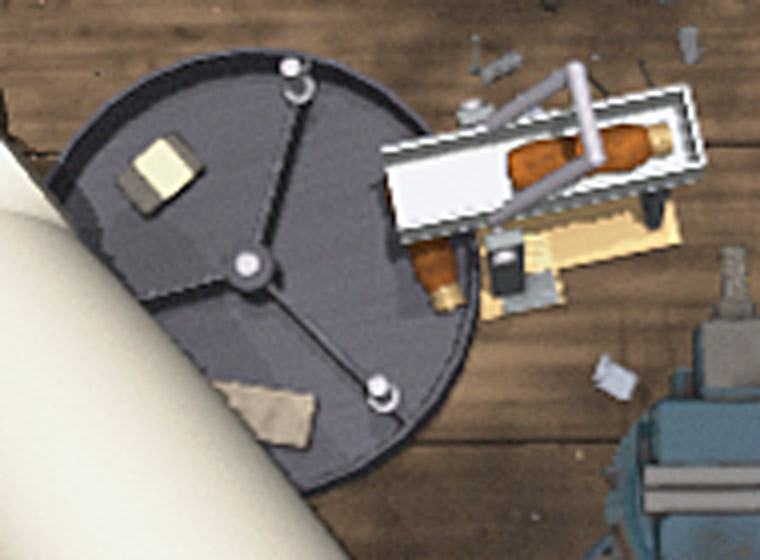

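The stored handle is now under the mouth, with post tops at zoom pixels (290,67) and (377,386). The stone and block are in their own compartments.

```bash
python3 - <<'E'
from h import *
np.set_printoptions(precision=4,suppress=True)
z=lambda x,y:(200+(x+.5)/4-.5,170+(y+.5)/4-.5)
C=np.array([.5057,.25])
for q in((290,67),(377,386)):
    p=onz('top',*z(*q),.115)[:2]-C; print(np.hypot(*p),np.degrees(np.arctan2(p[1],p[0])))
# hinge/bow feet & hub check
print('hub',[onz('top',*z(247,264),h) for h in(.065,.069,.115)])
E
```

```text
0.11491050115415138 -15.122277402868349
0.11536071158907245 -134.6938312687273
hub [array([0.5076, 0.2507, 0.065 ]), array([0.5068, 0.2502, 0.069 ]), array([0.4974, 0.2442, 0.115 ])]
```

```bash
python3 -m crank '[{"gripper":8,"travel":[-1,3.5,0],"twist":[0,0,0.03]},{"gripper":8,"travel":[-1,3.5,0],"twist":[0,0,0.03]},{"gripper":8,"travel":[0,0,0],"twist":[0,0,0]}]'
python3 - <<'E'
from h import *
o=bot.get_obs();d=o['ee_pos'][:2]-np.array([.505,.2505]);print(np.hypot(*d),np.degrees(np.arctan2(d[1],d[0])))
E
```

```text
time: 18.58
ee_pos: [0.4814, 0.3644, 0.0837]
tcp_rot: [179.9, -0.5, 102.1]
wrist_force: [-4.3, 23.6, -4.3]
opening: 0.0113
grasp_force: 21.6
0.11633252362603554 101.71731914732814
```

Aligned to within a degree. I'll release, rise, turn the tool a quarter turn back, and verify.

```bash
python3 -m crank '[{"gripper":30,"travel":[0,0,0],"twist":[0,0,0]},{"gripper":30,"travel":[0,0,0],"twist":[0,0,0]},{"gripper":30,"travel":[0,0,-30],"twist":[0,0,0]},{"gripper":30,"travel":[0,0,-50],"twist":[0,0,0]},{"gripper":20,"travel":[0,0,-50],"twist":[0,0,0]},{"gripper":10,"travel":[0,0,-50],"twist":[0,0,0]},{"gripper":0,"travel":[0,0,-45],"twist":[0,0,0]},{"gripper":0,"travel":[0,0,0],"twist":[0,0,-0.18]},{"gripper":0,"travel":[0,0,0],"twist":[0,0,-0.18]},{"gripper":0,"travel":[0,0,0],"twist":[0,0,-0.18]},{"gripper":0,"travel":[0,0,0],"twist":[0,0,-0.18]},{"gripper":0,"travel":[0,0,0],"twist":[0,0,-0.18]}]'
python3 -m crank '[{"gripper":0,"travel":[0,0,0],"twist":[0,0,-0.18]},{"gripper":0,"travel":[0,0,0],"twist":[0,0,-0.18]},{"gripper":0,"travel":[0,0,0],"twist":[0,0,-0.18]},{"gripper":0,"travel":[0,0,0],"twist":[0,0,-0.12]},{"gripper":0,"travel":[0,0,0],"twist":[0,0,0]}]'
python3 - <<'E'
from h import *
np.set_printoptions(precision=4,suppress=True)
turn([180,0,191.4],[.554,.0104,.305])
im=bot.camera('top'); cv2.imwrite('pics/top4.png',im[:,:,::-1])
C=np.array([.5057,.25])
m=(im.min(2)>165).astype(np.uint8)
n,l,st,ce=cv2.connectedComponentsWithStats(m)
for i in range(1,n):
    if 6<st[i,4]<60:
        w=onz('top',*ce[i],.115); r=np.hypot(*(w[:2]-C))
        if .108<r<.122: print(ce[i],st[i,4],r,np.degrees(np.arctan2(w[1]-C[1],w[0]-C[0])))
E
```

```text
time: 20.08
ee_pos: [0.4817, 0.3592, 0.3078]
tcp_rot: [-180.0, 0.1, 153.8]
wrist_force: [0.2, 0.7, -0.1]
opening: 0.0001
grasp_force: 0.0
time: 20.7
ee_pos: [0.4817, 0.3593, 0.3078]
tcp_rot: [-180.0, 0.0, -168.8]
wrist_force: [-0.3, -0.2, 0.3]
opening: -0.0002
grasp_force: 0.0
twist [-0.001  0.001 -0.003] travel mm [  -3.1 -356.3    3.1] [0.4817 0.3593 0.3078] [-179.9555    0.0467 -168.793 ] [ 36.7  15.2  30.4 105.3  -0.1  25.5] t 20.7
[274.9333 187.1333] 15 0.1149599048108821 -18.61390267638177
[292.05 268.1 ] 20 0.11573315760276749 -137.76662707647446
```

The middle of the compartment is at about −78.2° and the chute direction about −78.4°, so it stands squarely. Next I'll go over the chute to the outward side of the bar, then lower.

```bash
python3 -m crank '[{"gripper":0,"travel":[0,-30,0],"twist":[0,0,0]},{"gripper":0,"travel":[0,-46,0],"twist":[0,0,0]},{"gripper":0,"travel":[-1,-46,0],"twist":[0,0,0]},{"gripper":0,"travel":[-1,-46,0],"twist":[0,0,0]},{"gripper":0,"travel":[-1,-46,0],"twist":[0,0,0]},{"gripper":0,"travel":[0,-46,0],"twist":[0,0,0]},{"gripper":0,"travel":[0,-46,0],"twist":[0,0,0]},{"gripper":0,"travel":[0,-40,0],"twist":[0,0,0]},{"gripper":0,"travel":[0,-10,0],"twist":[0,0,0]},{"gripper":0,"travel":[0,0,0],"twist":[0,0,0]}]'
python3 - <<'E'
from h import *
np.set_printoptions(precision=4,suppress=True)
turn([180,0,191.4],[.554,.0104,.238])
im=bot.camera('wrist'); cv2.imwrite('pics/w4.png',im[:,:,::-1])
print(proj('wrist',[.546,.0488,.262]))
E
```

```text
time: 22.0
ee_pos: [0.5541, 0.0108, 0.3078]
tcp_rot: [-180.0, 0.0, -168.9]
wrist_force: [0.2, 0.4, -0.3]
opening: -0.0
grasp_force: 0.0
twist [-0.001  0.    -0.004] travel mm [ 0.2 -0.4 69.8] [0.5541 0.0108 0.3078] [-179.9643    0.0176 -168.8576] [  1.1   8.2  22.2 104.1  -0.  -10. ] t 22.0
[391.2231 265.1278]
```

View pics/w4.png

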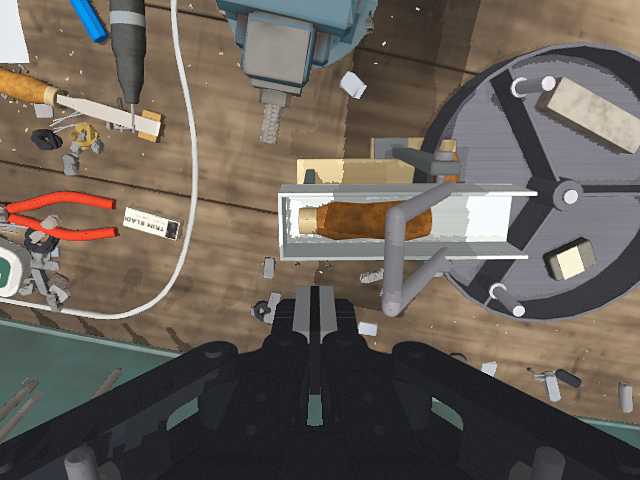

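The wrist view puts the bar's middle at about (395,262), close to the predicted (391,265). The closed fingers are just outward of it and laterally centred. I'll lower and push.

```bash
python3 -m crank '[{"gripper":0,"travel":[0,0,30],"twist":[0,0,-0.004]},{"gripper":0,"travel":[0,0,33],"twist":[0,0,0]},{"gripper":0,"travel":[0,8,0],"twist":[0,0,0]},{"gripper":0,"travel":[0,8,0],"twist":[0,0,0]},{"gripper":0,"travel":[0,8,0],"twist":[0,0,0]},{"gripper":0,"travel":[0,10,0],"twist":[0,0,0]},{"gripper":0,"travel":[0,10,0],"twist":[0,0,0]},{"gripper":0,"travel":[0,10,0],"twist":[0,0,0]},{"gripper":0,"travel":[0,10,0],"twist":[0,0,0]}]'
python3 -c "
from h import *
turn([180,0,191.4],[.528,.139,.245])"
```

```text
time: 23.18
ee_pos: [0.5412, 0.0745, 0.2448]
tcp_rot: [-180.0, 0.0, -168.5]
wrist_force: [-0.2, -2.1, 2.4]
opening: -0.0
grasp_force: 1.5
twist [-0.001  0.     0.002] travel mm [-0.  65.9 -0.2] [0.5411509  0.07445279 0.2448147 ] [-1.79958648e+02  1.46387679e-02 -1.68478023e+02] [ 7.9  4.8 11.4 96.6 -0.  -3.7] t 23.175
```

```bash
python3 -m crank '[{"gripper":0,"travel":[0,10,0],"twist":[0,0,0]},{"gripper":0,"travel":[0,10,0],"twist":[0,0,0]},{"gripper":0,"travel":[0,10,0],"twist":[0,0,0]},{"gripper":0,"travel":[0,10,0],"twist":[0,0,0]},{"gripper":0,"travel":[0,8,0],"twist":[0,0,0]},{"gripper":0,"travel":[0,5,0],"twist":[0,0,0]},{"gripper":0,"travel":[0,5,0],"twist":[0,0,0]}]'
```

```text
time: 24.05
ee_pos: [0.5296, 0.1307, 0.2446]
tcp_rot: [-179.9, -0.0, -168.5]
wrist_force: [1.2, -4.4, -4.0]
opening: 0.0001
grasp_force: 2.1
```

```bash
python3 -m crank '[{"gripper":0,"travel":[0,3,0],"twist":[0,0,0]},{"gripper":0,"travel":[0,3,0],"twist":[0,0,0]},{"gripper":0,"travel":[0,0,0],"twist":[0,0,0]}]'
```

```text
time: 24.42
ee_pos: [0.5285, 0.1365, 0.2447]
tcp_rot: [-180.0, 0.0, -168.5]
wrist_force: [1.4, -3.5, -4.2]
opening: 0.0002
grasp_force: 2.2
```

```bash
python3 -m crank '[{"gripper":0,"travel":[0,3,0],"twist":[0,0,0]},{"gripper":0,"travel":[0,2,0],"twist":[0,0,0]},{"gripper":0,"travel":[0,0,0],"twist":[0,0,0]}]'
```

```text
time: 24.8
ee_pos: [0.5277, 0.1405, 0.2445]
tcp_rot: [-179.9, -0.0, -168.5]
wrist_force: [1.4, -8.1, -4.5]
opening: -0.0001
grasp_force: 4.5
```

```bash
python3 -m crank '[{"gripper":0,"travel":[0,2,0],"twist":[0,0,0]},{"gripper":0,"travel":[0,0,0],"twist":[0,0,0]}]'
```

```text
time: 25.05
ee_pos: [0.5275, 0.1414, 0.2443]
tcp_rot: [-179.7, -0.0, -168.6]
wrist_force: [3.7, -14.7, -6.3]
opening: 0.0
grasp_force: 7.5
```

At the stop, with the force rising to 15 N. I'll hold over a second and check that the handle has slid.

```bash
python3 -m crank '[{"gripper":0,"travel":[0,0,0],"twist":[0,0,0]},{"gripper":0,"travel":[0,0,0],"twist":[0,0,0]},{"gripper":0,"travel":[0,0,0],"twist":[0,0,0]},{"gripper":0,"travel":[0,0,0],"twist":[0,0,0]},{"gripper":0,"travel":[0,0,0],"twist":[0,0,0]},{"gripper":0,"travel":[0,0,0],"twist":[0,0,0]},{"gripper":0,"travel":[0,0,0],"twist":[0,0,0]},{"gripper":0,"travel":[0,0,0],"twist":[0,0,0]},{"gripper":0,"travel":[0,0,0],"twist":[0,0,0]},{"gripper":0,"travel":[0,0,0],"twist":[0,0,0]}]'
python3 - <<'E'
from h import *
a=bot.camera('scene')[170:350,180:350,::-1];w=bot.camera('wrist')[:,:,::-1]
cv2.imwrite('pics/s5.png',np.hstack([cv2.resize(a,(400,424)),cv2.resize(w,(400,424))]))
E
```

```text
time: 26.3
ee_pos: [0.5274, 0.1414, 0.2443]
tcp_rot: [-179.7, -0.0, -168.6]
wrist_force: [3.9, -14.8, -5.9]
opening: -0.0003
grasp_force: 7.3
```

View pics/s5.png

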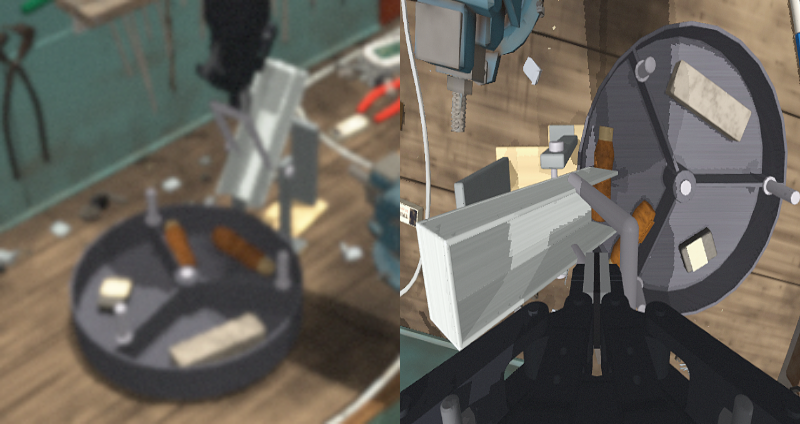

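Both handles are in the compartment: left picture at (178,245) and (240,250). The chute is empty and the other items are in place. I'll back off slowly so the spring levels the chute, then rise.

```bash
python3 -m crank '[{"gripper":0,"travel":[0,-6,0],"twist":[0,0,0]},{"gripper":0,"travel":[0,-11,0],"twist":[0,0,0]},{"gripper":0,"travel":[0,-12,0],"twist":[0,0,0]},{"gripper":0,"travel":[0,-12,0],"twist":[0,0,0]},{"gripper":0,"travel":[0,-12,0],"twist":[0,0,0]},{"gripper":0,"travel":[0,-12,0],"twist":[0,0,0]},{"gripper":0,"travel":[0,-12,0],"twist":[0,0,0]},{"gripper":0,"travel":[0,-12,0],"twist":[0,0,0]},{"gripper":0,"travel":[0,-12,0],"twist":[0,0,0]},{"gripper":0,"travel":[0,-12,0],"twist":[0,0,0]},{"gripper":0,"travel":[0,-12,0],"twist":[0,0,0]},{"gripper":0,"travel":[0,-12,0],"twist":[0,0,0]}]'
python3 -m crank '[{"gripper":0,"travel":[0,-15,0],"twist":[0,0,0]},{"gripper":0,"travel":[0,-15,0],"twist":[0,0,0]},{"gripper":0,"travel":[0,0,-40],"twist":[0,0,0]},{"gripper":0,"travel":[0,0,-40],"twist":[0,0,0]},{"gripper":0,"travel":[0,-40,0],"twist":[0,0,0]},{"gripper":0,"travel":[0,-40,0],"twist":[0,0,0]},{"gripper":0,"travel":[0,-40,0],"twist":[0,0,0]},{"gripper":0,"travel":[0,0,0],"twist":[0,0,0]},{"gripper":0,"travel":[0,0,0],"twist":[0,0,0]}]'
python3 - <<'E'
from h import *
a=bot.camera('scene')[170:350,180:350,::-1];w=bot.camera('top')[160:320,190:390,::-1]
cv2.imwrite('pics/s6.png',np.hstack([cv2.resize(a,(350,370)),cv2.resize(w,(450,370))]))
E
```

```text
time: 27.9
ee_pos: [0.5547, 0.0085, 0.2449]
tcp_rot: [-180.0, 0.0, -168.5]
wrist_force: [0.4, 0.5, -0.1]
opening: 0.0004
grasp_force: 0.0
time: 29.02
ee_pos: [0.5843, -0.1381, 0.3248]
tcp_rot: [-180.0, 0.0, -168.5]
wrist_force: [-0.7, -0.5, 0.8]
opening: -0.0
grasp_force: 0.0
```

View pics/s6.png

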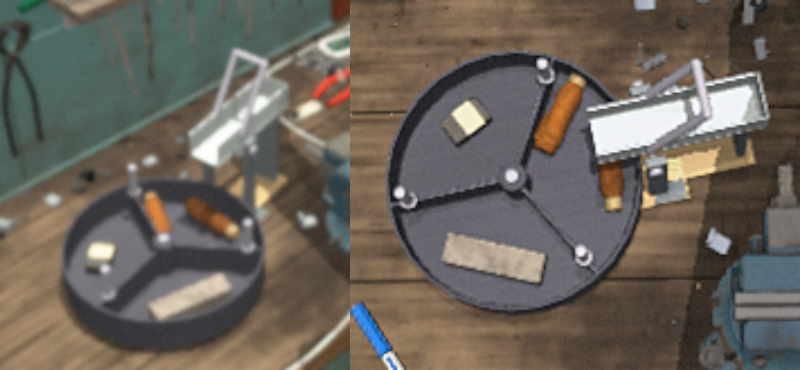

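The final view shows both handles in the right compartment, at (560,113) and (610,185). The stone and block are in their own bays, the chute is level and empty, and the arm is clear. I'll hand in the job.

```bash
python3 -c "
from workcell import bot
print(bot.job_done())"
```

```text
the job is handed in; nothing more can be done
None
```

The job is handed in at about 29 s on the robot's clock: the fed file handle lies with the stored one in its compartment, squarely under the now level, empty chute, with the arm clear, though my first attempt to turn the carousel hit joint 6's limit, nudged it about 24° the wrong way and had to be redone.

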